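# Close up the board carrying case

### The arm

A 6-joint arm with a two-finger parallel gripper is mounted at the origin on the work surface. World frame = base frame: x ahead of the robot, y to its left, z up, the work surface at z = 0. Lengths are in mm, angles in rad, forces in N, time in s.
With the tool pointing down it reaches from about 300 to 775 mm from the base axis. Payload 14.6 kg.
Tool frame: the origin (TCP) lies between the finger pads; the fingertips stand 8 mm ahead of it and the grasp point (between the pads) lies 11 mm behind it; z points along the fingers, y is the direction in which the jaws open and shut (so a half turn about z gives the same grasp; the last joint's range is limited). The gripper opens to 94 mm and grips with 3 to 60 N. Pads are 16 mm wide; open, the fingers measure 119 mm over their backs; the gripper's body (75 mm by 177 mm) begins 78 mm behind the grasp point.
Start: joints at [-1.256, 0.3, 1.521, -0, 1.321, -0.067], TCP at [204.918, -510.39, 213.446] pointing down, gripper open.
Joint ranges: [-3.03, 3.03], [-0.79, 2.21], [0.23, 2.52], [-1.04, 4.18], [0, 3.07], [-2.55, 2.55]. Speed limits (rad/s): [2.22, 2.22, 2.57, 3.14, 3.14, 3.14].

### API

Orientations are given as [roll, pitch, yaw] about the fixed x, y, z axes, in that order (R = Rz(yaw) Ry(pitch) Rx(roll)).
In Python, from cell import manip gives the robot as it stands. The module is installed in compiled form; this text tells all that it offers.
- The arm moves only by the tool send_rows, never from a script. Its argument "series" is a list that holds one entry, the list of rows, each a list of 5 numbers: the opening, from 0 (shut) to 1 (fully open), then the shift along the tool's x, y, z in mm, then the turn about the tool's z in degrees. In form: [[[gripper, dx, dy, dz, roll], ...]]. A call has 1 to 10 rows; each row is the pose to reach, as a shift and turn from the pose commanded when the call began, along the tool's axes at that moment; what a row does not reach only later rows make up. A row lasts 1/10 s, in which the tool goes at most 50 mm and 8.59 degrees, less where a joint would pass 70% of its speed; a pose out of reach is approached as far as the arm can. A call with a gripper value outside its range is refused whole. The fingers move at their own pace and stop on an object; "newtons" is the grip in N (left out, the last holds). Time passes only in rows, so rows that repeat a pose let the fingers close. It gives the time, the measured TCP pose, the force and the opening at its end, in the units of the state.
- manip.read_state(): the state, without advancing time (a new reading comes with each control period).
- manip.camera(name): name is "scene" or "top" or "wrist"; returns a dict with "img" (420x560x3 uint8, red, green, blue), "vfov" (degrees; the focal length in pixels is half the picture's height over the tangent of half this angle, whatever the lens; pixels are square), "cx", "cy" (the principal point, pixels), "dist" ([k1, k2, p1, p2, k3] as OpenCV has them; the pictures are not rectified), "pose" (4x4, takes a point from camera to world coordinates); the wrist camera has in their place "T_tool_cam" (4x4, takes a point from camera to tool coordinates, whose origin is the TCP and whose axes are the flange's). Camera axes: x right, y down, z forward; pixel columns grow to the right and rows downward; lengths in mm; the calibration is good to about 2 mm. A picture is of the moment at which its call begins: read the wrist's pose just before it. There is no depth.
- manip.sign_off(): hands the job in, once; it reports no verdict.
Trained networks look in a picture, given as the dict that the camera call returned (one of the last four; its "shot" number tells which), for a name from the list of things; names that differ only in an ending like _2 or _b are one class to them, and where a whole thing is asked for, a point or a joint stands for the part that bears it (a point fixed in the world has none). Each returns a list of dicts, best first, with "conf" (0 to 1); they miss things now and then, are a little off and sometimes report something else, mostly with a low value. They report only what shows in the picture. A call takes as long as a camera call.
- manip.find_in(target, picture): "rect" ([left, top, width, height] in pixels, round what is visible of it).
- manip.silhouettes(target, picture): "pixels" (420x560 bool, what is visible of it) and "rect" ([left, top, width, height] in pixels, round what is visible of it).
The state is a dict: "clock": time; "joints": joint angles; "qd": joint speeds; "effort": joint torques, N m; "eef_pos": TCP position; "eef_rot": TCP orientation; "wrist_force": force on the tool from outside, world axes, zero at the start; "moment": the same for the moment, N m; "finger_gap": finger opening in mm.
Only numpy, scipy, OpenCV 4.12 (cv2) and the standard library are available. Lean on these libraries where they do the work, as an engineer would, in place of code of your own. Each camera call takes 0.05 s, during which the arm holds its last target. There are 200 camera calls.

### The job

An inspected circuit board lies in its open carrying case. First push the upright metal retainer flap over with the fingertips and press it down flat over the board; only then push the case's hinged lid over and press it fully shut. Lift nothing, and leave the board, the loupe and the things round the case where they are.

Things in the scene. Friction and masses are not known exactly. Their poses are not given: they have to be found in the camera images.
- case: Black plastic carrying case, 220 x 220 mm, 60 mm high, walls 6 mm, fixed to the bench; origin at the centre of its underside. Case axes: x along both hinges, y from the flap's wall towards the lid's wall, z up. It is lined with grey foam; the board lies in the -y part, the loupe stands in a pocket in the +y part.
- lid (a joint): Angle of the case's lid (black plate 220 mm along the hinge, 220 mm from hinge to free edge, 6 mm thick, grey foam inside), hinged on the top of the +y wall: 0 = fully shut, 1.57 = standing upright, more = leaning outwards (stop at 2.05). It starts open at 1.6 to 1.9. The hinge is stiff: the lid stays where it is left and needs about 2 to 4 N at its free half to push it.
- lid_hinge (a point): Middle of the lid's hinge line, case frame (0, +110, 60) mm; the lid's underside passes through it, its outer face is 6 mm further out.
- lid_edge (a point): Middle of the lid's free edge, on its outer face, 220 mm from the hinge line; with the lid shut it is 66 mm above the bench over the -y wall.
- flap (a joint): Angle of the retainer flap (plain metal plate with slots, 80 mm along its hinge, 114 mm from hinge to free edge, 4 mm thick), hinged inside the -y wall: 0 = lying flat over the board, 1.57 = upright, more = leaning outwards over the -y wall (stop at 1.85). It starts at 1.35 to 1.75, and folds towards the lid's side (+y). The hinge is stiff: it stays where it is left and needs about 1 N at its free half. Nothing latches.
- flap_hinge (a point): Middle of the flap's hinge line, case frame (0, -95, 44) mm, 16 mm below the rim; the flap's lower face passes through it, its upper (outer) face, which faces -y while it stands, is 4 mm further out.
- flap_edge (a point): Middle of the flap's free edge, on its upper (outer) face; 114 mm from the hinge line; with the flap flat it is 48 mm above the bench, 12 mm below the case's rim.
- board_center (a point): Centre of the loose green circuit board, 155 x 119 mm, 4 mm thick with parts up to 13 mm high, lying in the foam recess with its underside 20 mm above the bench; a bystander, to be covered and not moved.
- loupe_center (a point): Centre of the loose round dark loupe, 38 mm across, 32 mm high, standing in the case's pocket, its top 52 mm above the bench; a bystander.
- driver_grip (a point): Handle of a grey screwdriver, 170 mm long, lying loose on the bench on the case's -y side; a bystander.
- jar_center (a point): Centre of a small closed jar, 48 mm across, 60 mm high, on the bench on the case's +x side; a bystander.
- tweezers: Steel tweezers, 125 mm long, 9 mm high, lying on the bench on the case's +y side, beside the lid; origin under the middle; a bystander.
- spool_center (a point): Centre of a grey spool, 44 mm across, 35 mm high, on the bench on the case's +x side; a bystander.
- bin: Grey open parts bin, 110 x 100 mm, 50 mm high, to the left; origin under its centre; a bystander.
- flask: White bottle, 64 mm across, 120 mm high, to the right; origin under its centre; a bystander.

How it is judged (in metres and radians):
On the way, in this order (a step that is already met when the one before it is completed fails the run):
1. the flap is folded down flat while the lid still stands open (value of joint flap below 0.08 rad and value of joint lid above 1.2 rad), for 0.3 s.
2. the lid is swung fully shut over the flat flap (value of joint lid below 0.04 rad and value of joint flap below 0.08 rad), for 0.3 s.
At the end, for the whole second after the job is handed in: The lid is shut to within 0.04 rad (9 mm at its free edge) and at rest, the flap lies flat beneath it to within 0.08 rad (9 mm at its edge), the board is within 10 mm, the loupe within 20 mm and everything round the case within 30 mm of where it was (all of step 2 and velocity of joint lid between -0.05 and 0.05 rad/s and distance of board_center from where it was at the start of the episode below 0.01 m and distance of loupe_center from where it was at the start of the episode below 0.02 m and distance of each of driver_grip, jar_center, tweezers, spool_center, bin, flask from where it was at the start of the episode below 0.03 m); the robot touches nothing.
It fails at once if the lid is brought down before the flap lies flat (value of joint lid below 0.9 rad and value of joint flap above 0.12 rad).
It fails at once if the board is lifted or shifted by more than 10 mm (distance of board_center from where it was at the start of the episode above 0.01 m).
It fails at once if the loupe is lifted or shifted by more than 20 mm (distance of loupe_center from where it was at the start of the episode above 0.02 m).
It fails at once if a thing standing or lying round the case is moved by more than 30 mm (distance of any of driver_grip, jar_center, tweezers, spool_center, bin, flask from where it was at the start of the episode above 0.03 m).
It also fails if it takes over 61 s, if anything falls off the work surface, if the arm or the gripper's body presses on something with over 40 N, if the wrist force passes 120 N, or if a joint passes its speed limit or range.

## Working session

There is one attempt and no reset: what is moved stays moved. The work goes in short steps, Python scripts to look and compute and a tool call to move; the robot and the scene stay as the last step left them, time stands still between calls to the robot, and variables do not carry over. Pictures are saved under pics/ and viewed, about 8 in all and at most 12, crops included, and the job is handed in when it is done.

Besides the shell and the picture viewer there is one more tool, called after ">>>" as a command line: name --argument value ..., lists and objects as JSON in quotes. send_rows: Moves the arm, as the interface text tells. Its arguments: {"type":"object","properties":{"series":{"type":"array"},"newtons":{"type":"number"}},"required":["series"]}

```bash
mkdir -p pics
cat > h.py <<'E'
import numpy as np, cv2
from cell import manip
from scipy.spatial.transform import Rotation as R
def K(p):
    h,w=p["img"].shape[:2]; f=h/2/np.tan(np.radians(p["vfov"])/2)
    return np.array([[f,0,p["cx"]],[0,f,p["cy"]],[0,0,1.]])
def pose(p,s=None):
    if "pose" in p: return np.array(p["pose"])
    T=np.eye(4); T[:3,:3]=R.from_euler("xyz",s["eef_rot"]).as_matrix(); T[:3,3]=s["eef_pos"]
    return T@np.array(p["T_tool_cam"])
def proj(X,p,T):
    X=np.atleast_2d(np.asarray(X,float)); Ti=np.linalg.inv(T)
    return cv2.projectPoints(X,cv2.Rodrigues(Ti[:3,:3])[0],Ti[:3,3],K(p),np.array(p["dist"],float))[0][:,0]
def ray(uv,p,T,z):
    n=cv2.undistortPoints(np.array([[uv]],float),K(p),np.array(p["dist"],float))[0,0]
    d=T[:3,:3]@[n[0],n[1],1]; return T[:3,3]+d*(z-T[2,3])/d[2]
def save(p,n,img=None): cv2.imwrite("pics/"+n,(p["img"] if img is None else img)[:,:,::-1])
E
python3 - <<'E'
from h import *
s=manip.read_state(); print(s)
for n in ["scene","top"]:
    p=manip.camera(n); save(p,n+"0.png"); print(n,pose(p).round(3).tolist(),p["vfov"],p["cx"],p["cy"],p["dist"])
    for t in ["case","lid","flap","jar_center","flask","driver_grip","bin","tweezers","spool_center"]:
        print(t,[(d["rect"],round(d["conf"],2)) for d in manip.find_in(t,p)[:2]])
E
```

```text
{'clock': 0.0, 'joints': array([-1.25557083e+00,  3.00483938e-01,  1.52154705e+00,  7.12709324e-06,
        1.32070158e+00, -6.66052929e-02]), 'qd': array([ 0.000324  , -0.00154869, -0.00042986,  0.00070376, -0.00013303,
        0.00013443]), 'effort': array([ 4.21532131e-04, -5.31811595e+01, -3.52739525e+01,  7.07983668e-02,
        2.43141095e-02, -1.27098001e-04]), 'eef_pos': array([ 204.86262348, -510.16375601,  212.89367814]), 'eef_rot': array([-3.14045572e+00, -8.27566240e-05,  3.81828973e-01]), 'wrist_force': array([ 0.03231726, -0.71872434, -0.21091913]), 'moment': array([-0.0415374 ,  0.02362748, -0.01076272]), 'finger_gap': 94.15581782825583}
scene [[-0.642, 0.583, -0.497, 1100.258], [0.766, 0.479, -0.428, 440.517], [-0.011, -0.656, -0.754, 826.927], [0.0, 0.0, 0.0, 1.0]] 56.31498230506526 282.34248385514576 206.90371051667026 [-0.04172461  0.          0.          0.          0.        ]
case [([241.7, 145.3, 150.0, 112.6], 0.83)]
lid [([305.1, 142.0, 90.0, 100.2], 0.59)]
flap [([261.7, 147.2, 24.9, 43.5], 0.65)]
jar_center [([257.3, 229.8, 25.3, 30.9], 0.87)]
flask [([161.
[... 239 characters left out ...]
0.114, 485.106], [-1.0, 0.002, -0.014, 18.702], [0.014, -0.114, -0.993, 1070.798], [0.0, 0.0, 0.0, 1.0]] 55.8109807640518 279.65929161077776 211.1787957589569 [-0.06125629  0.          0.          0.          0.        ]
case [([185.0, 175.6, 135.0, 104.9], 0.81)]
lid [([184.2, 175.8, 47.8, 107.7], 0.83)]
flap [([309.6, 218.1, 7.1, 33.9], 0.47), ([435.6, 204.7, 33.3, 22.5], 0.39)]
jar_center [([257.5, 171.1, 14.3, 19.0], 0.68), ([183.9, 176.1, 49.4, 106.4], 0.33)]
flask [([436.5, 205.0, 34.5, 23.5], 0.83), ([187.0, 175.2, 45.2, 104.7], 0.24)]
driver_grip [([323.3, 209.4, 17.0, 63.8], 0.71)]
bin [([328.4, 236.3, 11.2, 35.0], 0.28)]
tweezers []
spool_center [([299.0, 171.1, 13.9, 18.8], 0.57)]
```

Run:
```python
import cv2
a=cv2.imread("pics/top0.png")[150:310,150:370]; b=cv2.imread("pics/scene0.png")[100:300,200:440]
cv2.imwrite("pics/tc.png",cv2.resize(a,None,fx=3.6,fy=3.6,interpolation=2)); cv2.imwrite("pics/sc.png",cv2.resize(b,None,fx=3,fy=3,interpolation=2))
```

```text
(no output)
```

View pics/tc.png

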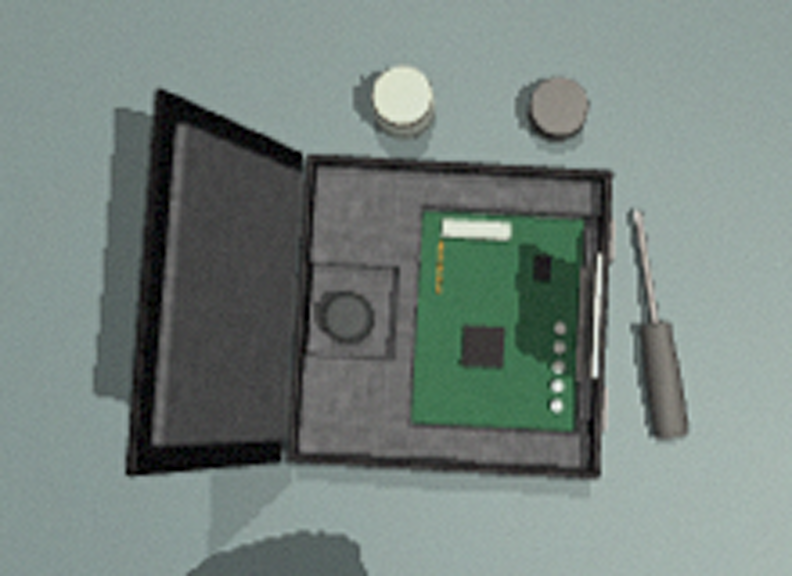

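View pics/sc.png

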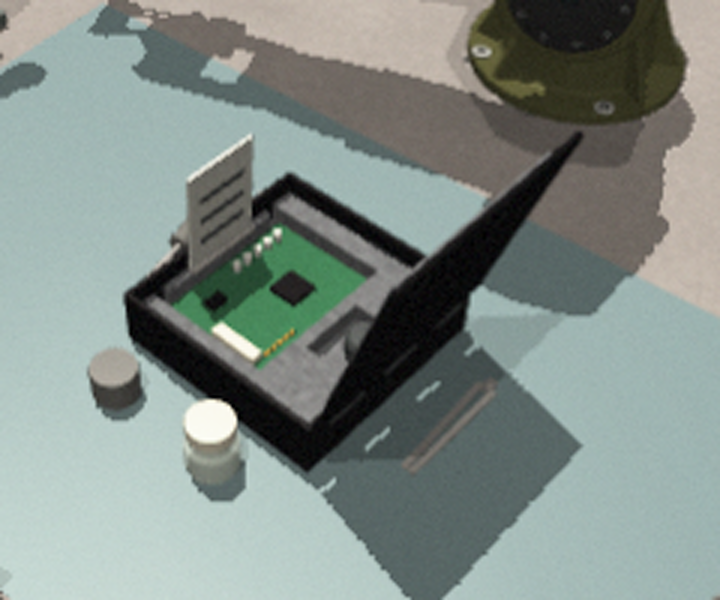

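The top view shows the case square to the axes: rim corners at crop (305,155), (612,171), (600,477) and (288,465), with the flap edge near x≈600 and the lid's free edge at (158,90)-(128,474). The scene view confirms the flap is upright and the lid leans outwards. Next I fit the pose and both angles.

```bash
cat > fit.py <<'E'
from h import *
from scipy.optimize import least_squares
ps={n:manip.camera(n) for n in ["top","scene"]}
def pts(q):
    x,y,w,l,f=q; c=lambda P:(np.array([[np.cos(w),-np.sin(w),0],[np.sin(w),np.cos(w),0],[0,0,1]])@np.array(P).T).T+[x,y,0]
    # lid: underside passes through hinge; direction d=( -cos l, sin l ); outer normal=(sin l, cos l)
    L=lambda X,r,t:[X,110-r*np.cos(l)+t*np.sin(l),60+r*np.sin(l)+t*np.cos(l)]
    F=lambda X,r,t:[X,-95+r*np.cos(f)-t*np.sin(f),44+r*np.sin(f)+t*np.cos(f)]
    return c,L,F
obs=[]
T=lambda u,v:(u/3.6+150,v/3.6+150); S=lambda u,v:(u/3+200,v/3+100)
def model(q):
    c,L,F=pts(q)
    a=proj(c([[110,-110,60],[-110,-110,60],[110,110,60],[-110,110,60],L(110,220,0),L(-110,220,0),F(40,114,2),F(-40,114,2)]),ps["top"],pose(ps["top"]))
    b=proj(c([[110,-110,60],[-110,-110,60],[110,110,0],L(-110,220,3),L(110,220,6),F(40,114,2),F(-40,114,2)]),ps["scene"],pose(ps["scene"]))
    return np.vstack([a,b])
o=np.array([T(612,171),T(600,477),T(305,155),T(288,465),T(158,90),T(128,474),T(602,253),T(597,378),
 S(127,298),S(290,177),S(308,470),S(582,132),S(390,292),S(187,178),S(252,135)])
r=least_squares(lambda q:(model(q)-o).ravel(),[550,0,0,1.7,1.57],loss="soft_l1",x_scale=[100,100,1,1,1])
print(r.x.round(3)); print((model(r.x)-o).round(1).tolist())
q=r.x;c,L,F=pts(q)
for n,P in [("flap edge",F(0,114,4)),("flaphinge",[0,-95,44]),("lid edge",L(0,220,6)),("lidhinge",[0,110,60]),("-y wall",[0,-110,60])]: print(n,c([P]).round(0))
top=ps["top"]
for u,v,z,n in [(403,95,60,"jar"),(558,105,35,"spool"),(665,425,20,"drvgrip end"),(636,215,6,"drv tip")]: print(n,ray(T(u,v),top,pose(top),z).round(0))
E
python3 fit.py
```

```text
[ 5.34342e+02  1.56310e+01 -5.70000e-02  1.85500e+00  1.55000e+00]
[[0.1, -0.5], [-0.3, 0.6], [0.2, -0.8], [-0.8, -0.7], [1.1, -1.0], [1.0, 0.8], [-0.1, -0.2], [-0.3, -0.2], [-1.0, -2.0], [0.0, -2.6], [0.4, 0.6], [1.0, -1.0], [3.6, 1.2], [-0.0, -0.1], [-0.1, -0.9]]
flap edge [[529. -81. 158.]]
flaphinge [[529. -79.  44.]]
lid edge [[544. 193. 270.]]
lidhinge [[541. 125.  60.]]
-y wall [[528. -94.  60.]]
jar [692.  50.  60.]
spool [690. -64.  35.]
drvgrip end [ 455. -141.   20.]
drv tip [ 611. -124.    6.]
```

Fit residuals are mostly about 1 px, up to 3.8 px at the worst corner. It gives case origin (534, 16), yaw -0.057, lid 1.855, flap 1.55. I close the fingers and go behind the flap, with tool x along case +y.

>>> send_rows --series '[[[0,44,-24,0,-6],[0,88,-48,0,-13],[0,132,-72,0,-20],[0,176,-96,0,-26],[0,220,-120,0,-33],[0,264,-144,0,-39],[0,308,-168,0,-46],[0,352,-192,0,-52],[0,396,-216,0,-59],[0,444,-243,0,-65]]]' --newtons 20

```text
clock: 2.1
eef_pos: [523.6, -122.4, 213.6]
eef_rot: [3.141, 0.0, 1.521]
wrist_force: [-0.1, -1.6, 0.6]
finger_gap: 17.4
```

>>> send_rows --series '[[[0,0,0,0,0],[0,0,0,0,0],[0,0,0,0,0],[0,0,0,0,0]]]'

```text
clock: 2.5
eef_pos: [522.0, -125.4, 213.6]
eef_rot: [3.141, 0.0, 1.514]
wrist_force: [0.1, -0.4, -0.1]
finger_gap: 0.3
```

>>> send_rows --series '[[[0,0,4,33,0],[0,0,4,66,0],[0,10,4,66,0],[0,20,4,66,0],[0,25,4,66,0],[0,30,4,66,0],[0,34,4,66,0],[0,38,4,66,0],[0,42,4,66,0],[0,44,4,66,0]]]'

```text
clock: 3.5
eef_pos: [529.0, -80.3, 147.6]
eef_rot: [3.141, 0.0, 1.516]
wrist_force: [1.2, -0.9, -0.3]
finger_gap: 0.6
```

Run:
```python
from h import *
p=manip.camera("scene"); s=manip.read_state(); print(s["eef_pos"],s["wrist_force"])
b=p["img"][40:260,190:450]; save(p,"s1.png",cv2.resize(b,None,fx=2.5,fy=2.5,interpolation=2))
```

```text
[529.01585603 -80.13067118 147.53577761] [-0.13048424  0.01133755  0.2848367 ]
```

View pics/s1.png

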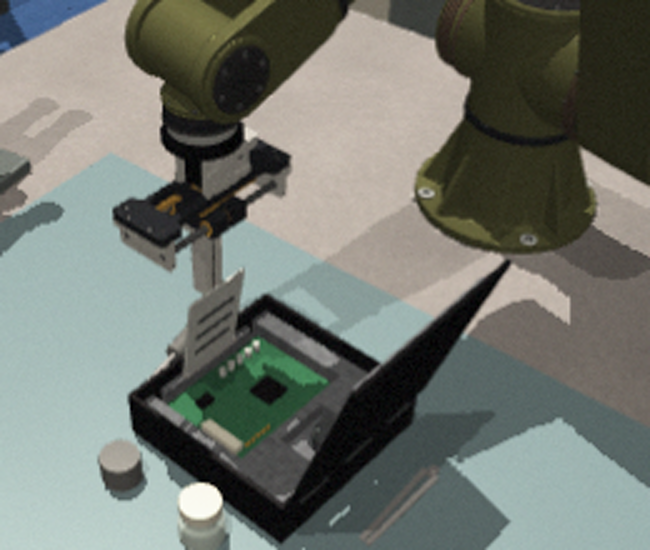

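The fingers are behind the flap and have started it over. I follow its arc.

>>> send_rows --series '[[[0,8,0,1,0],[0,16,0,3,0],[0,23,0,5,0],[0,29,0,7,0],[0,36,0,10,0],[0,42,0,13,0],[0,48,0,17,0],[0,54,0,22,0],[0,59,0,26,0],[0,64,0,31,0]]]'

```text
clock: 4.55
eef_pos: [532.5, -16.2, 116.1]
eef_rot: [3.142, 0.0, 1.516]
wrist_force: [-0.5, -0.7, 0.3]
finger_gap: 0.4
```

>>> send_rows --series '[[[0,5,0,5,0],[0,9,0,11,0],[0,13,0,17,0],[0,16,0,24,0],[0,19,0,32,0],[0,22,0,41,0],[0,24,0,50,0],[0,24,0,55,0],[0,25,0,58,0],[0,25,0,58,0]]]'

```text
clock: 5.55
eef_pos: [533.7, 8.3, 58.1]
eef_rot: [-3.141, -0.0, 1.516]
wrist_force: [0.5, 0.1, -0.6]
finger_gap: 0.5
```

>>> send_rows --series '[[[0,0,0,1,0],[0,0,0,2,0],[0,0,0,3,0],[0,0,0,3,0],[0,0,0,3,0]]]'

```text
clock: 6.05
eef_pos: [534.0, 8.3, 56.1]
eef_rot: [3.141, 0.0, 1.516]
wrist_force: [-2.5, 0.2, 7.0]
finger_gap: 0.5
```

>>> send_rows --series '[[[0,0,0,1,0],[0,0,0,1,0],[0,0,0,1,0],[0,0,0,1,0],[0,0,0,-20,0],[0,0,0,-60,0],[0,0,0,-105,0],[0,0,0,-150,0],[0,0,0,-195,0],[0,0,0,-240,0]]]'

```text
clock: 7.05
eef_pos: [533.4, 8.3, 297.6]
eef_rot: [3.141, 0.0, 1.516]
wrist_force: [0.3, -0.2, 0.4]
finger_gap: 0.1
```

>>> send_rows --series '[[[0,0,0,-40,0],[0,0,0,-60,0],[0,0,0,-60,0],[0,0,0,-60,0]]]'

```text
clock: 7.45
eef_pos: [533.7, 8.3, 354.6]
eef_rot: [-3.141, 0.0, 1.516]
wrist_force: [0.3, 0.8, -0.4]
finger_gap: 0.4
```

Run:
```python
from h import *
p=manip.camera("scene"); s=manip.read_state(); print(s["eef_pos"],s["wrist_force"],s["joints"])
b=p["img"][20:260,180:450]; b=cv2.resize(b,None,fx=2.2,fy=2.2,interpolation=2)
save(p,"s2.png",b)
```

```text
[533.54733089   8.31352868 353.98993277] [ 0.24062076 -0.23632657 -0.91434035] [-5.30423160e-02  1.99260811e-01  1.32576497e+00 -4.13445169e-05
  1.61852668e+00  1.52225685e-03]
```

View pics/s2.png

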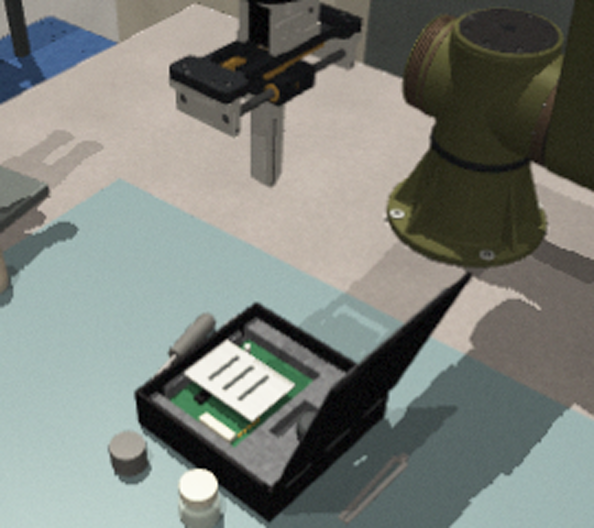

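The flap lies flat and the lid is still open (free edge at crop about (470,275)). Next I go over the lid and down behind it.

>>> send_rows --series '[[[0,40,0,0,0],[0,80,0,0,0],[0,120,0,0,0],[0,160,0,0,0],[0,200,0,0,0],[0,232,0,0,0],[0,232,0,0,0],[0,232,0,0,0],[0,232,0,40,0],[0,232,0,60,0]]]'

```text
clock: 8.5
eef_pos: [546.0, 238.4, 292.4]
eef_rot: [-3.139, 0.001, 1.515]
wrist_force: [0.8, 0.4, -0.4]
finger_gap: 0.5
```

>>> send_rows --series '[[[0,0,0,20,0],[0,0,0,40,0],[0,-10,0,40,0],[0,-20,0,40,0],[0,-25,0,40,0],[0,-30,0,40,0],[0,-34,0,40,0],[0,-38,0,40,0],[0,-42,0,40,0],[0,-46,0,40,0]]]'

```text
clock: 9.5
eef_pos: [544.0, 194.2, 255.8]
eef_rot: [3.141, -0.001, 1.517]
wrist_force: [0.6, 3.1, 2.3]
finger_gap: 0.6
```

Run:
```python
from h import *
p=manip.camera("scene"); s=manip.read_state(); print(s["eef_pos"],s["wrist_force"])
b=p["img"][20:260,180:450]; b=cv2.resize(b,None,fx=2.2,fy=2.2,interpolation=2)
save(p,"s3.png",b)
```

```text
[544.00084438 193.68040948 255.79084638] [-0.14564029  1.56684097  2.15038642]
```

View pics/s3.png

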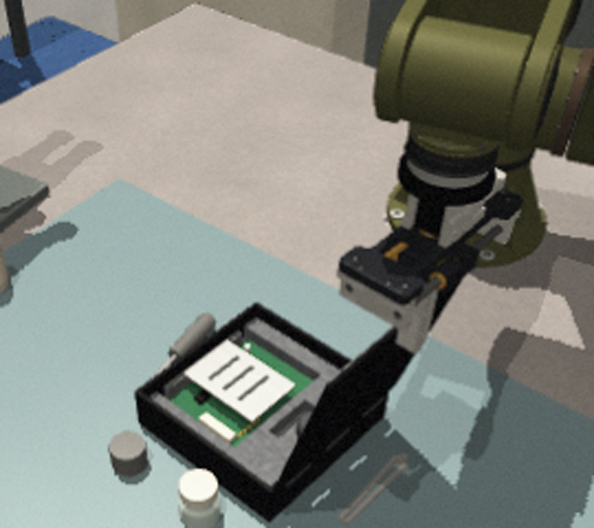

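The lid is being pushed in from behind (about 3 N), and the flap stays flat. I bring it upright, then over on its arc.

>>> send_rows --series '[[[0,-9,0,0,0],[0,-18,0,0,0],[0,-27,0,0,0],[0,-36,0,0,0],[0,-45,0,0,0],[0,-54,0,0,0],[0,-65,0,0,0],[0,-76,0,1,0],[0,-86,0,2,0],[0,-95,0,4,0]]]'

```text
clock: 10.55
eef_pos: [538.7, 98.2, 251.4]
eef_rot: [3.142, 0.0, 1.516]
wrist_force: [0.9, 1.3, 2.1]
finger_gap: 0.2
```

>>> send_rows --series '[[[0,-9,0,2,0],[0,-18,0,4,0],[0,-28,0,7,0],[0,-37,0,11,0],[0,-45,0,14,0],[0,-53,0,18,0],[0,-61,0,23,0],[0,-69,0,28,0],[0,-76,0,33,0],[0,-83,0,38,0]]]'

```text
clock: 11.55
eef_pos: [534.2, 15.7, 213.0]
eef_rot: [-3.141, 0.0, 1.516]
wrist_force: [0.1, 0.9, 0.4]
finger_gap: 0.4
```

>>> send_rows --series '[[[0,-8,0,7,0],[0,-15,0,13,0],[0,-21,0,20,0],[0,-27,0,27,0],[0,-33,0,34,0],[0,-38,0,42,0],[0,-43,0,50,0],[0,-48,0,58,0],[0,-52,0,67,0],[0,-56,0,75,0]]]'

```text
clock: 12.55
eef_pos: [531.1, -39.9, 137.6]
eef_rot: [-3.141, -0.0, 1.516]
wrist_force: [-0.5, 1.1, 0.7]
finger_gap: 0.5
```

>>> send_rows --series '[[[0,-3,0,9,0],[0,-6,0,18,0],[0,-8,0,27,0],[0,-10,0,36,0],[0,-11,0,45,0],[0,-12,0,52,0],[0,-12,0,57,0],[0,-13,0,60,0],[0,-13,0,62,0],[0,-13,0,62,0]]]'

```text
clock: 13.55
eef_pos: [530.5, -52.6, 76.4]
eef_rot: [-3.142, -0.0, 1.516]
wrist_force: [-0.3, 0.4, 0.1]
finger_gap: 0.3
```

Tip is at 68 mm; shut is 66. I press gently.

>>> send_rows --series '[[[0,0,0,1,0],[0,0,0,2,0],[0,0,0,3,0],[0,0,0,4,0],[0,0,0,4,0],[0,0,0,4,0],[0,0,0,4,0]]]'

```text
clock: 14.25
eef_pos: [530.7, -52.6, 74.0]
eef_rot: [3.141, 0.0, 1.516]
wrist_force: [-9.4, 0.6, 18.4]
finger_gap: 0.6
```

>>> send_rows --series '[[[0,0,0,0,0],[0,0,0,0,0],[0,0,0,0,0],[0,0,0,-10,0],[0,0,0,-30,0],[0,0,0,-70,0],[0,0,0,-110,0],[0,0,0,-150,0],[0,0,0,-150,0],[0,0,0,-150,0]]]'

```text
clock: 15.25
eef_pos: [530.5, -52.6, 222.8]
eef_rot: [3.14, 0.0, 1.516]
wrist_force: [-0.8, 0.2, -0.0]
finger_gap: 0.6
```

Run:
```python
from h import *
p=manip.camera("scene"); s=manip.read_state(); print(s["eef_pos"],s["wrist_force"],s["clock"])
b=p["img"][20:300,180:450]
b=cv2.resize(b,None,fx=2.1,fy=2.1,interpolation=2)
save(p,"s4.png",b)
w=-.057;c=lambda P:(np.array([[np.cos(w),-np.sin(w),0],[np.sin(w),np.cos(w),0],[0,0,1]])@np.array(P).T).T+[534.3,15.6,0]
for a in (0,.04): print("lid corners crop",a,((proj(c([[110,-110,66+220*a],[-110,-110,66+220*a]]),p,pose(p))-[180,20])*2.1).round(0).tolist())
```

```text
[530.12789279 -52.54079051 221.64838139] [ 0.79690117  0.23501942 -0.0045923 ] 15.3
lid corners crop 0 [[128.0, 369.0], [245.0, 283.0]]
lid corners crop 0.04 [[128.0, 364.0], [245.0, 278.0]]
```

View pics/s4.png

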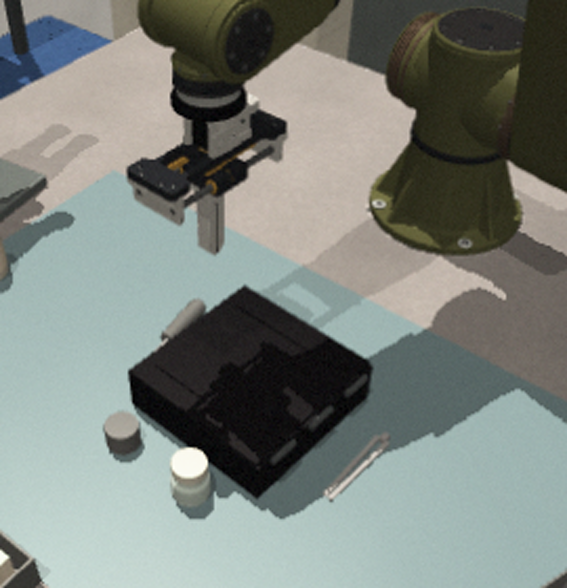

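The lid is shut: its free-edge corners are at about (130,372) and (245,287), against (128,369) and (245,283) predicted for shut. The bystanders look unmoved and the gripper is clear, so I hand in.

```bash
python3 -c "
from cell import manip
print(manip.sign_off())"
```

```text
the job is handed in; nothing more can be done
None
```

The flap was folded flat over the board first, then the lid was swung over and pressed shut. I handed the job in at about 15 s of robot time.

- **Flap:** the fingertips stopped on it at 48 mm with about 7 N. A picture then showed it flat with the lid still open.
- **Lid:** the fingertips stopped on it at 66 mm, the shut height, with about 18 N. After I withdrew, the lid corners in the last picture lay within about 2 pixels of where the fit puts a shut lid.
- **Surroundings:** the jar, spool, tweezers and visible driver handle looked unmoved. The gripper was about 150 mm clear, with the wrist force near zero.

No check failed. Once the lid was down, the flap, board and loupe could not be seen. I did not view the flask or check the bin's position, though the arm stayed clear of both. The fit that gave the case pose was a few pixels off at two scene corners.

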